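# Clear the reading stage and present the filter plate

### The arm

A 6-joint arm with a two-finger parallel gripper is mounted at the origin on the work surface. World frame = base frame: x ahead of the robot, y to its left, z up, the work surface at z = 0. Lengths are in m, angles in degrees, forces in N, time in s.
With the tool pointing down it reaches from about 0.35 to 0.8 m from the base axis. Payload 7.3 kg.
Tool frame: the origin (TCP) lies at the very end of the fingers, on their centre line; the grasp point (between the pads) lies 19 mm behind it; z points along the fingers, y is the line along which they close (so a half turn about z gives the same grasp; the last joint's range is limited). The gripper opens to 85 mm and grips with 20 to 120 N. Pads are 22 mm wide; open, the fingers measure 114 mm over their backs; the gripper's body (76 mm by 85 mm) begins 54 mm behind the grasp point. The pads swing forward as they close: fully open they stand 13 mm farther back than shut.
Start: joints at [-79.756, 19.595, 87.324, -0, 73.075, -8.365], TCP at [0.168, -0.498, 0.231] pointing down, gripper open.
Joint ranges: [-145.02, 145.02], [-44.19, 115.74], [2.07, 154.8], [-57.11, 237.11], [16.16, 152.29], [-177.93, 177.93]. Speed limits (degrees/s): [147.25, 147.25, 180, 180, 180, 180].

### API

Orientations are given as a 3x3 rotation matrix whose columns are the frame's x, y, z axes.
In Python, from cell import status, cams, sign_off, spotter gives the robot as it stands. The module is installed in compiled form; this text tells all that it offers.
- The arm moves only by the shell command python3 -m crank 'ROWS'. ROWS is JSON, a list of rows, each an object with "xyz": the shift along the tool's x, y, z in m, a list of three; "spin": the turn about the tool's z in degrees; "fingers": the opening, from 0 (shut) to 1 (fully open). A call has 1 to 20 rows; each row shifts and turns the commanded pose from where the row before left it, along the tool's axes as they then stand; what a row does not reach is not made up. A row lasts 1/12 s, in which the tool goes at most 41.7 mm and 7.16 degrees, less where a joint would pass 70% of its speed; a pose out of reach is approached as far as the arm can. A call is refused whole if a number of a shift passes 0.0417 or a number of a turn 7.16, either way. A call with a gripper value outside its range is refused whole. The fingers move at their own pace and stop on an object; the grip force is fixed at half the most. Time passes only in rows, so rows that do not move let the fingers close. It gives the time, the measured TCP pose, the force, the opening and the grip force at its end, in the units of the state.
- status.get_state(): the state, without advancing time (a new reading comes with each control period).
- cams.camera(name): name is "side" or "top"; returns a dict with "image" (400x640x3 uint8, red, green, blue), "z_map" (400x640 float32, m along the optical axis (not along the pixel's ray), 0 where there is no reading), "camera_matrix" (3x3 intrinsics, pixels), "position" and "rotation" of the camera in the world. Camera axes: x right, y up, looking along -z (the intrinsics and any distortion apply to the point x, -y, -z); pixel columns grow to the right and rows downward; lengths in m; the calibration is good to about 2 mm. A picture is of the moment at which its call begins.
- sign_off(): hands the job in; it is judged then, once.
Trained networks look in the newest picture that a camera, given by its name, has taken for a name from the list of things; names that differ only in an ending like _2 or _b are one class to them, and where a whole thing is asked for, a point or a joint stands for the part that bears it (a point fixed in the world has none). Each returns a list of dicts, best first, with "score" (0 to 1); they miss things now and then, are a little off and sometimes report something else, mostly with a low value. They report only what shows in the picture. A call takes as long as a camera call. They do not tell look-alikes from the thing itself.
- spotter.cut_out(camera, thing): "region" (400x640 bool, what is visible of it) and "bbox" ([left, top, right, bottom] in pixels, round what is visible of it).
- spotter.mark_of(camera, thing): "xy" ([column, row] in pixels: a listed point, or the origin of a listed thing).
The state is a dict: "time_s": time; "joint_positions": joint angles; "dq": joint speeds; "effort": joint torques, N m; "tcp_pos": TCP position; "eef_rot": TCP orientation; "force": force on the tool from outside, world axes, zero at the start; "moment": the same for the moment, N m; "gripper_width": opening from 0.0 (shut) to 1.0 (fully open); "grip_force": force on a finger pad.
Only numpy, scipy, OpenCV 4.12 (cv2) and the standard library are available. Lean on these libraries where they do the work, as an engineer would, in place of code of your own. Each camera call takes 0.05 s, during which the arm holds its last target. There are 200 camera calls.

### The job

With the scraper block, wipe the three metal chips off the white reading stage into its blue gutter (never push them with the fingers or the plate) and stand the scraper back on the bench clear of the stage. Then find the frosted end of the amber filter plate by its small corner notch and take the plate out of its holder by the clear end, keeping the fingers off the frosted end. Finish still holding it in the air, with the label about 10 cm above the middle of the stage and its face turned up, leant back about halfway from upright to flat or flatter, the vials and the jar left where they were.

Things in the scene. Friction and masses are not known exactly. Their poses are not given: they have to be found in the camera images.
- stage: White reading stage, fixed block 120 (x) x 110 (y) mm, top 30 mm above the bench, grey disc in its middle. A blue open gutter runs along its whole +x edge: floor 4 mm high, from x = 60 to 116 mm, inside 124 mm wide in y, thin rims 22 mm high (below the stage top). Origin under the centre of the white block at bench level; z up.
- stage_top (a point): Centre of the white stage's top face, 30 mm above the bench; same axes as the stage.
- gutter (a point): Middle of the gutter's floor, 88 mm along the stage's +x from its centre, 4 mm above the bench; same axes as the stage.
- scraper: Scraper block standing loose on the bench, 72 mm tall, 140 g. Grey rubber blade 16 (x) x 100 (y) mm, up to 26 mm; orange back 30 x 100 mm from 26 to 36 mm; orange grip rib 18 (x) x 60 (y) mm from 36 to 72 mm, to be pinched across x. It wipes along its x, either way round. Origin under its centre at its lower edge; z up.
- holder: Dark green fixed holder, 110 (x) x 50 (y) mm: a base with two rails along x, rail tops 18 mm high, with a slot 10 mm wide between them open at both ends; slot floor 6 mm high. Origin at bench level under its centre; x along the slot, z up. Its yaw can be anything. It and the scraper may be on either side of the stage.
- plate: Glass filter plate 100 x 8 x 44 mm, 90 g, loose, on edge in the holder's slot, 32 mm above the rails. Origin: middle of its lower long edge; x towards the frosted end, +y out of the label face, z up at the start. Clear amber from x = -50 to 14 mm, frosted white from 14 to 50 mm. Top corner of the frosted end has a 10 x 10 mm notch. Yellow-red label on the +y face only.
- label (a point): Centre of the label, on the face of the plate's frosted end: at (32, 4, 18) mm in the plate's frame; same axes as the plate.
- chip0: Loose dark metal chip, 15 x 11 x 8 mm, with a copper burr on top, lying on the stage within 12 mm short of to 30 mm beyond its centre in the stage's x and within 28 mm of it in y. Origin under its centre.
- chip1: Loose dark metal chip, 15 x 11 x 8 mm, with a copper burr on top, lying on the stage within 12 mm short of to 30 mm beyond its centre in the stage's x and within 28 mm of it in y. Origin under its centre.
- chip2: Loose dark metal chip, 15 x 11 x 8 mm, with a copper burr on top, lying on the stage within 12 mm short of to 30 mm beyond its centre in the stage's x and within 28 mm of it in y. Origin under its centre.
- vial_blue: Capped blue vial, 27 mm diameter, 50 mm tall with its white cap, standing on the bench beyond the work. Origin under its centre; a bystander to be left alone.
- vial_red: Capped dark red vial, 27 mm diameter, 50 mm tall with its white cap, standing on the bench beyond the work. Origin under its centre; a bystander to be left alone.
- jar: Amber jar with a pale lid and label, 48 mm diameter, 60 mm tall, standing beyond the stage. Origin under its centre; a bystander to be left alone.
Mind the look-alikes: they are no part of the job. Of the things that look like the plate, the smallest one is meant.

How it is judged (in metres and radians):
On the way, in this order (a step that is already met when the one before it is completed fails the run):
1. all three chips lie in the gutter (x of chip0 in the frame of stage between 0.06 and 0.118 m and y of chip0 in the frame of stage between -0.066 and 0.066 m and z of each of chip0, chip1, chip2 in the frame of stage below 0.022 m and x of chip1 in the frame of stage between 0.06 and 0.118 m and y of chip1 in the frame of stage between -0.066 and 0.066 m and x of chip2 in the frame of stage between 0.06 and 0.118 m and y of chip2 in the frame of stage between -0.066 and 0.066 m), for 0.2 s.
2. the scraper stands on the bench clear of the stage, let go, and the plate is lifted out of the holder by the fingers (height (world z) of scraper below 0.01 m and angle between scraper's own z axis and vertical below 0.2 rad and horizontal distance between scraper and stage_top above 0.1 m and contact force between the arm and scraper below 0.2 N and contact force between the fingers and plate above 1 N and height (world z) of plate above 0.03 m), for 0.2 s.
At the end, for the whole second after the job is handed in: Fingers hold the plate still (<30 mm/s), clear of stage and holder; label within 30 mm sideways of the stage centre, 60-150 mm above its top, label face within 55 deg of straight up; chips in the gutter; scraper upright on the bench, over 100 mm from the stage centre (all of step 1 and height (world z) of scraper below 0.01 m and angle between scraper's own z axis and vertical below 0.2 rad and horizontal distance between scraper and stage_top above 0.1 m and contact force between the fingers and plate above 1 N and horizontal distance between label and stage_top below 0.03 m and z of label in the frame of stage_top between 0.06 and 0.15 m and angle between plate's own y axis and vertical below 0.96 rad and linear speed of plate below 0.03 m/s and contact force between plate and stage below 0.1 N and contact force between plate and holder below 0.1 N); the arm keeps its last pose, push and grip.
It fails at once if a chip is touched by the robot or the plate (contact force between any of the arm, the fingers, plate and chip0 above 0.3 N or contact force between any of the arm, the fingers, plate and chip1 above 0.3 N or contact force between any of the arm, the fingers, plate and chip2 above 0.3 N).
It fails at once if the fingers hold the plate by its frosted end (contact force between the fingers and plate above 1 N and x of the grasp point in the frame of plate above 0.008 m).
It fails at once if a vial or the jar is moved by more than 20 mm (distance of any of vial_blue, vial_red, jar from where it was at the start of the episode above 0.02 m).
It also fails if it takes over 61 s, if anything falls off the work surface, if the arm or the gripper's body presses on something with over 40 N, if the wrist force passes 120 N, or if a joint passes its speed limit or range.

## Working session

There is one attempt and no reset: what is moved stays moved. The work goes in short steps, Python scripts to look and compute and a shell command to move; the robot and the scene stay as the last step left them, time stands still between calls to the robot, and variables do not carry over. Pictures are saved under pics/ and viewed, at most 10 in all, crops included, and the job is handed in when it is done.

```bash
mkdir -p pics; cat > h.py <<'E'
import numpy as np, cv2
from cell import status, cams, spotter
def shot(n, save=None):
    c=cams.camera(n)
    if save: cv2.imwrite('pics/'+save,c['image'][:,:,::-1])
    return c
def pt(c,u,v,z=None):
    """pixel -> world; with z given: ray meets plane of that height, else the depth map"""
    K=c['camera_matrix'];d=np.array([(u-K[0,2])/K[0,0],-(v-K[1,2])/K[1,1],-1.])
    R=np.array(c['rotation']);p=np.array(c['position']);r=R@d
    t=(z-p[2])/r[2] if z is not None else c['z_map'][int(round(v)),int(round(u))]
    return p+t*r
def cloud(c,m):
    K=c['camera_matrix'];v,u=np.nonzero(m&(c['z_map']>0));t=c['z_map'][v,u][:,None]
    d=np.c_[(u-K[0,2])/K[0,0],-(v-K[1,2])/K[1,1],-np.ones(len(u))]*t
    return d@np.array(c['rotation']).T+np.array(c['position']),u,v
E
python3 - <<'E'
from h import *
np.set_printoptions(precision=3,suppress=True)
print(status.get_state())
for n in('top','side'):
    c=shot(n,n+'0.png'); print(n,c['camera_matrix'].tolist(),c['position'],np.array(c['rotation']).tolist())
    for t in 'stage scraper holder plate chip0 vial_blue vial_red jar'.split():
        for r in spotter.cut_out(n,t)[:5]:
            P,u,v=cloud(c,r['region']); 
            print(t,round(r['score'],2),np.round(r['bbox']).tolist(),len(P),np.median(P,0) if len(P) else '',(np.percentile(P[:,2],98)if len(P) else ''))
    for t in 'stage_top gutter label scraper plate'.split():
        for r in spotter.mark_of(n,t)[:3]: print('mark',t,round(r['score'],2),np.round(r['xy'],1))
E
```

```text
{'time_s': 0.0, 'joint_positions': array([-79.754,  19.635,  87.378,   0.002,  73.075,  -8.365]), 'dq': array([-0.054,  0.032,  0.131, -0.034,  0.026,  0.116]), 'effort': array([ -0.003, -43.368, -24.601,  -0.   ,   0.008,   0.   ]), 'tcp_pos': array([ 0.168, -0.497,  0.231]), 'eef_rot': array([[ 0.948,  0.319, -0.   ],
       [ 0.319, -0.948,  0.002],
       [ 0.   , -0.002, -1.   ]]), 'force': array([-1.082, -0.205, -0.099]), 'moment': array([-0.041, -0.045, -0.028]), 'grip_force': 0.0, 'gripper_width': 1.002107803340387}
top [[391.49484949370816, 0.0, 316.4495209232923], [0.0, 391.49484949370816, 199.3644104247992], [0.0, 0.0, 1.0]] [0.378 0.011 0.913] [[0.0056194665779716975, 0.9812557697353885, -0.1926279729332927], [-0.9998747647400182, 0.008363536891033297, 0.013435255366589802], [0.014794473004207168, 0.19252835015052355, 0.9811798805299901]]
stage 0.83 [275.0, 164.0, 336.0, 246.0] 3951 [0.545 0.03  0.029] 0.03340609862556687
scraper 0.97 [410.0, 208.0, 457.0, 228.0] 607 [ 0.503 -0.256  0.039] 0.07430053881122219
holder 0.63 [170.0, 211.0, 217.0, 255.0] 698 [0.47  0.282 0.011
[... 1941 characters left out ...]
 0.033] 0.05089348284453477
chip0 0.57 [274.0, 126.0, 301.0, 149.0] 323 [0.482 0.277 0.036] 0.050886883068197296
vial_blue 0.42 [358.0, 133.0, 369.0, 150.0] 156 [0.69  0.251 0.031] 0.0503943202100996
vial_red 0.85 [394.0, 297.0, 412.0, 316.0] 261 [ 0.692 -0.242  0.035] 0.051285525762587776
jar 0.72 [397.0, 202.0, 421.0, 229.0] 499 [ 0.75  -0.029  0.049] 0.06160458147052326
jar 0.44 [273.0, 126.0, 304.0, 145.0] 306 [0.483 0.277 0.037] 0.050905582434486805
mark gutter 0.89 [334.9 212.6]
mark label 0.78 [227.  125.9]
mark label 0.71 [408.  183.1]
mark label 0.67 [278.  133.2]
mark scraper 0.8 [308.5 329.5]
mark plate 0.85 [394.3 179.7]
mark plate 0.65 [287.  138.3]
mark plate 0.59 [222.8 137.6]
```

```bash
python3 - <<'E'
import cv2
a=cv2.imread('pics/top0.png');b=cv2.imread('pics/side0.png')
def cr(i,l,t,r,bo,w,h): return cv2.resize(i[t:bo,l:r],(w,h),interpolation=cv2.INTER_CUBIC)
cv2.imwrite('pics/c0.png',a[70:370,130:480].copy() if 0 else cr(a,140,90,480,345,800,600))
cv2.imwrite('pics/c1.png',cv2.vconcat([cv2.hconcat([cr(a,160,200,230,260,400,300),cr(b,255,115,325,167,400,300)]),cv2.hconcat([cr(a,265,155,345,215+40,400,300),cr(b,265,180,365,255,400,300)])]))
E
```

```text
(no output)
```

View pics/c0.png

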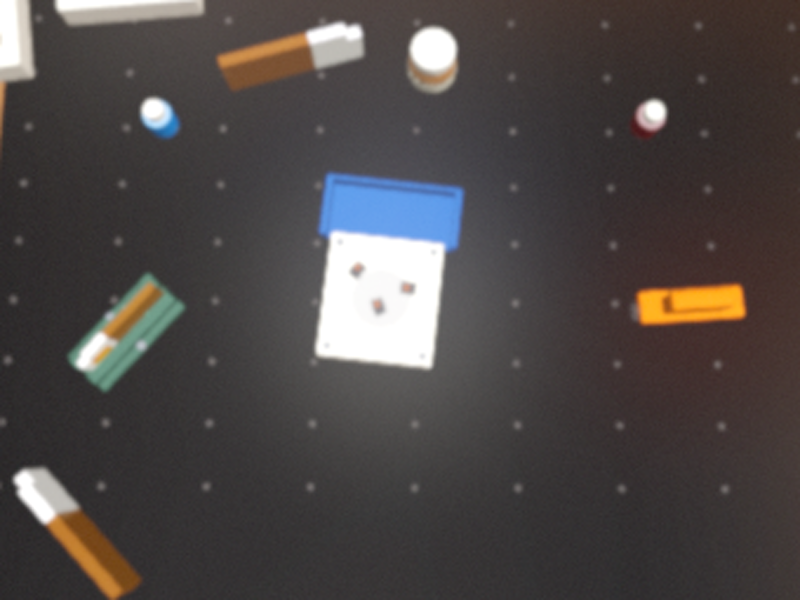

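View pics/c1.png

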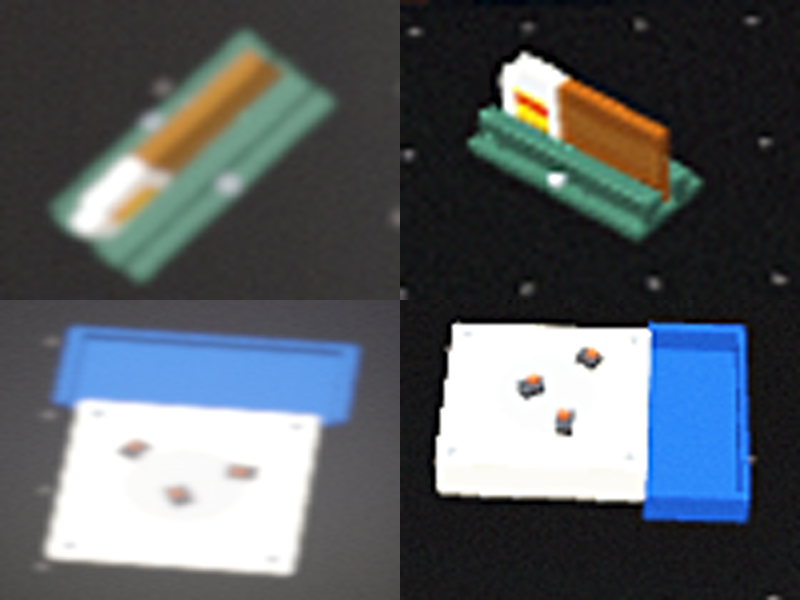

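```bash
cat > m.py <<'E'
from h import *
np.set_printoptions(precision=4,suppress=True)
def rect(P):
    (c,s,a)=cv2.minAreaRect((P[:,:2]*1000).astype(np.float32)); return np.round(c,1),np.round(s,1),round(a,1)
def hsv(c): return cv2.cvtColor(c['image'],cv2.COLOR_RGB2HSV)
def zone(c,lo,hi):
    P,u,v=cloud(c,np.ones((400,640),bool)); H=hsv(c)[v,u]
    k=((P>lo)&(P<hi)).all(1); return P[k],H[k].astype(int)
if __name__=='__main__':
  for n in('top','side'):
    c=shot(n)
    P,H=zone(c,[.42,-.1,.024],[.68,.15,.036]); w=(H[:,1]<50)&(H[:,2]>130); print(n,'stage',rect(P[w]),np.median(P[w],0))
    P,H=zone(c,[.42,-.1,.0],[.7,.15,.03]); w=(H[:,0]>95)&(H[:,0]<125)&(H[:,1]>130); print('gutter',rect(P[w]))
    P,H=zone(c,[.4,-.4,.06],[.6,-.15,.09]); print('rib',rect(P),np.median(P,0))
    P,H=zone(c,[.4,-.4,.03],[.6,-.15,.045]);print('back',rect(P),np.median(P,0))
    P,H=zone(c,[.38,.2,.04],[.58,.36,.07]);print('plate top',rect(P),np.median(P,0),np.percentile(P[:,2],[50,95]))
    w=H[:,1]<60; print(' frosted',np.median(P[w],0),'amber',np.median(P[~w],0))
    P,H=zone(c,[.38,.2,.012],[.58,.36,.022]); w=(H[:,0]>60)&(H[:,0]<95)&(H[:,1]>60); print('holder',rect(P[w]),np.median(P[w],0))
    P,H=zone(c,[.42,-.1,.03],[.68,.15,.05]); w=(H[:,2]<110);
    if w.any(): print('chips x,y range',P[w].min(0),P[w].max(0))
E
python3 m.py
```

```text
top stage (array([511. ,  33.4]), array([109.9, 120.4]), 84.0) [0.5082 0.0328 0.0304]
gutter (array([604.4,  24.7]), array([141. ,  67.8]), 84.0)
rib (array([ 506.7, -265.9]), array([18.4, 60. ]), 3.7) [ 0.5058 -0.264   0.0719]
back (array([ 506.6, -266.1]), array([ 30.4, 100.3]), 4.3) [ 0.4998 -0.2464  0.0361]
plate top (array([481.2, 281.6]), array([ 9.3, 98.7]), 49.3) [0.4825 0.2801 0.0496] [0.0496 0.0526]
 frosted [0.4594 0.2998 0.0493] amber [0.4957 0.2686 0.0498]
holder (array([479., 283.]), array([ 35.6, 110.2]), 49.7) [0.4716 0.2736 0.0178]
side stage (array([509.1,  33.2]), array([112.5, 119.8]), 84.3) [0.5081 0.0284 0.0295]
gutter (array([538.8,  41.7]), array([160.1, 191.5]), 82.6)
rib (array([ 504.9, -266.4]), array([18. , 59.6]), 4.0) [ 0.5048 -0.2693  0.0712]
back (array([ 504.8, -266.3]), array([ 29.8, 100. ]), 4.2) [ 0.5045 -0.2922  0.0353]
plate top (array([481.3, 282.1]), array([12.2, 98.1]), 48.9) [0.4818 0.2791 0.0476] [0.0476 0.0508]
 frosted [0.4573 0.2996 0.0475] amber [0.4938 0.2684 0.0476]
holder (array([474.4, 273.6]), array([ 32.2, 112.5]), 61.1) [0.4773 0.2683 0.0168]
chips x,y range [ 0.4955 -0.0021  0.0316] [0.5421 0.0563 0.0387]
```

```bash
python3 -m crank '[{"xyz":[0,0,0.01],"spin":-6.85,"fingers":1},{"xyz":[0,0,0.01],"spin":-6.85,"fingers":1},{"xyz":[0,0,0.01],"spin":-6.85,"fingers":1},{"xyz":[0,0,0.01],"spin":-6.85,"fingers":1},{"xyz":[0,0,0.01],"spin":-6.85,"fingers":1},{"xyz":[0,0,0.01],"spin":-6.85,"fingers":1},{"xyz":[0,0,0.01],"spin":-6.85,"fingers":1},{"xyz":[0,0,0.01],"spin":-6.85,"fingers":1},{"xyz":[0,0,0.01],"spin":-6.85,"fingers":1},{"xyz":[0,0,0.01],"spin":-6.85,"fingers":1},{"xyz":[0,0,0.01],"spin":-6.85,"fingers":1},{"xyz":[0.019,0.032,0],"spin":0,"fingers":1},{"xyz":[0.019,0.032,0],"spin":0,"fingers":1},{"xyz":[0.019,0.032,0],"spin":0,"fingers":1},{"xyz":[0.019,0.032,0],"spin":0,"fingers":1},{"xyz":[0.019,0.032,0],"spin":0,"fingers":1},{"xyz":[0.019,0.032,0],"spin":0,"fingers":1},{"xyz":[0.019,0.032,0],"spin":0,"fingers":1},{"xyz":[0.019,0.032,0],"spin":0,"fingers":1},{"xyz":[0.019,0.032,0],"spin":0,"fingers":1}]'
cat > go.py <<'E'
import sys,numpy as np
from cell import status
# target x y z yaw(phi of tool x): prints spin then shift in tool axes as they stand after the spin
x,y,z,f=map(float,sys.argv[1:5]); s=status.get_state(); R=np.array(s['eef_rot']); p=s['tcp_pos']
f0=np.degrees(np.arctan2(R[1,0],R[0,0])); sp=(f0-f+180)%360-180
a=np.radians(f); d=np.array([x,y,z])-p
print('phi',round(f0,2),'tcp',np.round(p,4),'spin',round(sp,2),'shift',np.round([d[0]*np.cos(a)+d[1]*np.sin(a),d[0]*np.sin(a)-d[1]*np.cos(a),-d[2]],4),'t',s['time_s'],'j',np.round(s['joint_positions'],0))
E
python3 go.py .506 -.266 .042 94
```

```text
time_s: 3.17
tcp_pos: [0.4445, -0.3059, 0.1215]
eef_rot: [[-0.069, 0.998, 0.0], [0.998, 0.069, -0.0], [-0.0, 0.0, -1.0]]
force: [1.2, -0.4, -0.1]
gripper_width: 1.002
grip_force: 0.0
phi 93.96 tcp [ 0.4445 -0.3059  0.1215] spin -0.04 shift [0.0355 0.0641 0.0795] t 3.1667 j [-43.  28.  94.  -0.  59. -47.]
```

```bash
python3 -m crank '[{"xyz":[0.018,0.032,0],"spin":0,"fingers":1},{"xyz":[0.0175,0.032,0],"spin":0,"fingers":1},{"xyz":[0,0,0.02],"spin":0,"fingers":1},{"xyz":[0,0,0.03],"spin":0,"fingers":1},{"xyz":[0,0,0.029],"spin":0,"fingers":1},{"xyz":[0,0,0],"spin":0,"fingers":0},{"xyz":[0,0,0],"spin":0,"fingers":0},{"xyz":[0,0,0],"spin":0,"fingers":0},{"xyz":[0,0,0],"spin":0,"fingers":0},{"xyz":[0,0,0],"spin":0,"fingers":0},{"xyz":[0,0,0],"spin":0,"fingers":0},{"xyz":[0,0,0],"spin":0,"fingers":0},{"xyz":[0,0,0],"spin":0,"fingers":0}]'
python3 go.py .506 -.266 .042 94
```

```text
time_s: 4.25
tcp_pos: [0.5054, -0.2681, 0.0441]
eef_rot: [[-0.069, 0.998, 0.003], [0.998, 0.069, -0.002], [-0.002, 0.003, -1.0]]
force: [-0.6, 0.5, 6.5]
gripper_width: 0.199
grip_force: 60.0
phi 93.95 tcp [ 0.5054 -0.2681  0.0441] spin -0.05 shift [0.0021 0.0008 0.0021] t 4.25 j [-36.  36.  93.  -0.  51. -40.]
```

```bash
python3 -m crank '[{"xyz":[0,0,-0.02],"spin":0,"fingers":0},{"xyz":[0,0,-0.03],"spin":0,"fingers":0},{"xyz":[0,0,-0.03],"spin":5,"fingers":0},{"xyz":[0,0,-0.01],"spin":5,"fingers":0},{"xyz":[0.02,-0.0044,0],"spin":0,"fingers":0},{"xyz":[0.036,-0.008,0],"spin":0,"fingers":0},{"xyz":[0.036,-0.008,0],"spin":0,"fingers":0},{"xyz":[0.036,-0.008,0],"spin":0,"fingers":0},{"xyz":[0.036,-0.008,0],"spin":0,"fingers":0},{"xyz":[0.036,-0.008,0],"spin":0,"fingers":0},{"xyz":[0.036,-0.008,0],"spin":0,"fingers":0},{"xyz":[0.036,-0.008,0],"spin":0,"fingers":0},{"xyz":[0.028,-0.006,0],"spin":0,"fingers":0},{"xyz":[0,0,0],"spin":0,"fingers":0}]'
python3 go.py .4702 .0372 .075 84
python3 - <<'E'
from m import *
for n in('top','side'):
    c=shot(n,n+'1.png')
    P,H=zone(c,[.4,-.06,.1],[.6,.13,.2]); w=(H[:,0]<22)&(H[:,1]>120); P=P[w]; print(rect(P),np.median(P,0),np.percentile(P[:,2],[2,98]))
    P,H=zone(c,[.42,-.1,.03],[.68,.15,.05]); w=(H[:,2]<110)
    if w.any(): print('chips x,y range',P[w].min(0),P[w].max(0))
E
```

```text
time_s: 5.42
tcp_pos: [0.4687, 0.0424, 0.1326]
eef_rot: [[0.101, 0.995, -0.0], [0.995, -0.101, 0.001], [0.001, -0.001, -1.0]]
force: [-0.3, -0.5, -1.0]
gripper_width: 0.202
grip_force: 58.9
phi 84.19 tcp [0.4687 0.0424 0.1326] spin 0.19 shift [-0.005   0.0021  0.0576] t 5.4167 j [ -4.  20. 104.   0.  56.   2.]
(array([458.6,  48.6]), array([91.1,  3. ]), 86.2) [0.4571 0.0133 0.125 ] [0.1222 0.127 ]
(array([470.3,  29.2]), array([78.7, 45.6]), 63.8) [0.4691 0.014  0.1387] [0.1159 0.186 ]
chips x,y range [ 0.4955 -0.0015  0.0314] [0.5418 0.0561 0.0377]
```

```bash
python3 -m crank '[{"xyz":[-0.005,0.002,0.025],"spin":0.19,"fingers":0},{"xyz":[0,0,0.022],"spin":0,"fingers":0},{"xyz":[0,0,0.01],"spin":0,"fingers":0},{"xyz":[0,0,0],"spin":0,"fingers":0},{"xyz":[0,0.007,0],"spin":0,"fingers":0},{"xyz":[0,0.007,0],"spin":0,"fingers":0},{"xyz":[0,0.007,0],"spin":0,"fingers":0},{"xyz":[0,0.007,0],"spin":0,"fingers":0},{"xyz":[0,0.007,0],"spin":0,"fingers":0},{"xyz":[0,0.007,0],"spin":0,"fingers":0},{"xyz":[0,0.007,0],"spin":0,"fingers":0},{"xyz":[0,0.007,0],"spin":0,"fingers":0},{"xyz":[0,0.007,0],"spin":0,"fingers":0},{"xyz":[0,0.007,0],"spin":0,"fingers":0},{"xyz":[0,0.007,0],"spin":0,"fingers":0},{"xyz":[0,0.007,0],"spin":0,"fingers":0}]'
python3 go.py .510 .033 .075 84
python3 - <<'E'
from m import *
c=shot('top','top2.png');i=c['image'][150:260,260:350,::-1]
d=shot('side','side2.png')['image'][150:260,260:380,::-1]
cv2.imwrite('pics/c2.png',cv2.hconcat([cv2.resize(i,(380,465)),cv2.resize(d,(420,465))]))
E
```

```text
time_s: 6.85
tcp_pos: [0.5556, 0.0237, 0.0752]
eef_rot: [[0.108, 0.994, -0.0], [0.994, -0.108, -0.0], [-0.0, -0.0, -1.0]]
force: [0.1, 0.3, -1.2]
gripper_width: 0.2
grip_force: 60.6
phi 83.77 tcp [0.5556 0.0237 0.0752] spin -0.23 shift [ 0.0045 -0.0463  0.0002] t 6.85 j [-5. 32. 94. -0. 54.  1.]
```

View pics/c2.png

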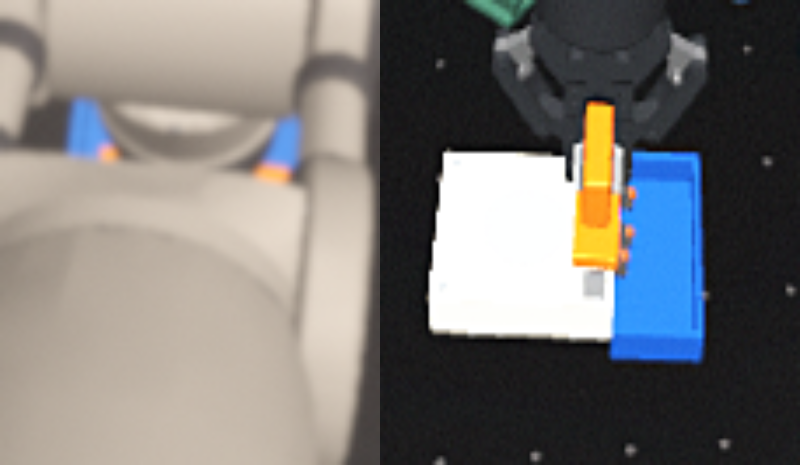

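```bash
python3 -m crank '[{"xyz":[0,0.006,0],"spin":0,"fingers":0},{"xyz":[0,0.006,0],"spin":0,"fingers":0},{"xyz":[0,0.006,0],"spin":0,"fingers":0},{"xyz":[0,0.005,0],"spin":0,"fingers":0},{"xyz":[0,0,0],"spin":0,"fingers":0},{"xyz":[0,0,0],"spin":0,"fingers":0},{"xyz":[0,0,-0.02],"spin":0,"fingers":0},{"xyz":[0,0,-0.03],"spin":0,"fingers":0},{"xyz":[-0.02,0,-0.01],"spin":0,"fingers":0},{"xyz":[-0.036,-0.009,0],"spin":0,"fingers":0},{"xyz":[-0.036,-0.009,0],"spin":0,"fingers":0},{"xyz":[-0.036,-0.009,0],"spin":0,"fingers":0},{"xyz":[-0.036,-0.009,0],"spin":0,"fingers":0},{"xyz":[-0.036,-0.009,0],"spin":0,"fingers":0},{"xyz":[-0.036,-0.009,0],"spin":0,"fingers":0}]'
python3 go.py .510 -.24 .046 84
python3 - <<'E'
from m import *
c=shot('top','top3.png');i=c['image'][150:260,260:350,::-1]
d=shot('side','side3.png')['image'][150:260,260:380,::-1]
cv2.imwrite('pics/c3.png',cv2.hconcat([cv2.resize(i,(380,465)),cv2.resize(d,(420,465))]))
E
```

```text
time_s: 8.2
tcp_pos: [0.4974, -0.2087, 0.1355]
eef_rot: [[0.108, 0.994, -0.0], [0.994, -0.108, -0.0], [-0.0, -0.0, -1.0]]
force: [0.4, -0.0, -0.4]
gripper_width: 0.197
grip_force: 60.7
phi 83.78 tcp [ 0.4974 -0.2087  0.1355] spin -0.22 shift [-0.0298  0.0158  0.0895] t 8.2 j [-31.  27.  93.  -0.  61. -25.]
```

View pics/c3.png

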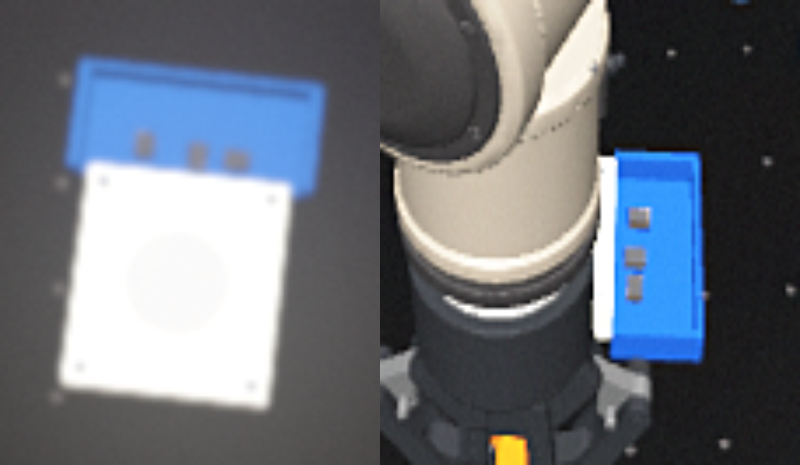

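```bash
python3 -m crank '[{"xyz":[-0.03,0.008,0.02],"spin":0,"fingers":0},{"xyz":[-0.01,0.008,0.03],"spin":0,"fingers":0},{"xyz":[0,0,0.025],"spin":0,"fingers":0},{"xyz":[0,0,0.01],"spin":0,"fingers":0},{"xyz":[0,0,0.005],"spin":0,"fingers":0},{"xyz":[0,0,0.0015],"spin":0,"fingers":0},{"xyz":[0,0,0],"spin":0,"fingers":0}]'
python3 go.py .510 -.25 .044 84
python3 - <<'E'
from m import *
for n in('top','side'):
    c=shot(n); P,H=zone(c,[.57,-.06,.003],[.66,.11,.035]); w=(H[:,1]<110)&(H[:,2]<190); print(P[w].min(0) if w.any() else 0,P[w].max(0) if w.any() else 0,np.percentile(P[w][:,2],[10,50,90]))
E
```

```text
time_s: 8.88
tcp_pos: [0.5107, -0.2484, 0.0446]
eef_rot: [[0.108, 0.994, 0.001], [0.994, -0.108, -0.001], [-0.0, 0.001, -1.0]]
force: [-0.4, -0.9, -0.5]
gripper_width: 0.199
grip_force: 60.6
phi 83.83 tcp [ 0.5107 -0.2484  0.0446] spin -0.17 shift [-0.0016 -0.0005  0.0006] t 8.8833 j [-34.  36.  93.   0.  51. -28.]
[ 0.5704 -0.0598  0.003 ] [0.66   0.1089 0.0157] [0.0032 0.004  0.0132]
[ 0.5805 -0.0596  0.003 ] [0.6556 0.0678 0.0057] [0.003  0.0034 0.0047]
```

```bash
python3 -m crank '[{"xyz":[0,0,0.0005],"spin":0,"fingers":1},{"xyz":[0,0,0],"spin":0,"fingers":1},{"xyz":[0,0,0],"spin":0,"fingers":1},{"xyz":[0,0,0],"spin":0,"fingers":1},{"xyz":[0,0,-0.02],"spin":0,"fingers":1},{"xyz":[0,0,-0.03],"spin":0,"fingers":1},{"xyz":[0,0,-0.03],"spin":-6.9,"fingers":1},{"xyz":[0,0,-0.01],"spin":-6.9,"fingers":1},{"xyz":[0,0,0],"spin":-6.9,"fingers":1},{"xyz":[0,0,0],"spin":-6.9,"fingers":1},{"xyz":[0,0,0],"spin":-6.9,"fingers":1},{"xyz":[0,0,0],"spin":-6.9,"fingers":1},{"xyz":[0,0,0],"spin":-6.9,"fingers":1},{"xyz":[0,0,0],"spin":-6.9,"fingers":1},{"xyz":[0.024,0.027,0],"spin":0,"fingers":1},{"xyz":[0.024,0.027,0],"spin":0,"fingers":1},{"xyz":[0.024,0.027,0],"spin":0,"fingers":1},{"xyz":[0.024,0.027,0],"spin":0,"fingers":1},{"xyz":[0.024,0.027,0],"spin":0,"fingers":1},{"xyz":[0.024,0.027,0],"spin":0,"fingers":1}]'
python3 go.py .502 .2636 .024 139
python3 - <<'E'
from m import *
for n in('top','side'):
    c=shot(n)
    P,H=zone(c,[.4,-.4,.06],[.6,-.15,.08]); print('rib',rect(P) if len(P)>9 else '',np.percentile(P[:,2],98) if len(P) else '')
    P,H=zone(c,[.38,.2,.042],[.58,.36,.06]);print('plate top',rect(P),np.percentile(P[:,2],[50,95]))
    for r in spotter.mark_of(n,'plate')[:4]: print(r['score'],pt(c,*r['xy'],.006))
E
```

```text
time_s: 10.65
tcp_pos: [0.5076, -0.0307, 0.1336]
eef_rot: [[-0.754, 0.657, 0.001], [0.657, 0.754, -0.0], [-0.001, 0.0, -1.0]]
force: [2.0, 0.5, -0.1]
gripper_width: 1.003
grip_force: 0.0
phi 138.94 tcp [ 0.5076 -0.0307  0.1336] spin -0.06 shift [0.1973 0.2185 0.1096] t 10.65 j [-12.  24.  98.  -0.  58. -61.]
rib (array([ 513.4, -246.9]), array([61.1, 18.1]), 83.9) 0.07501030960294643
plate top (array([484.9, 278.8]), array([ 9.2, 89.5]), 49.3) [0.0499 0.0526]
0.86 [0.7521 0.1262 0.006 ]
0.77 [0.2982 0.3016 0.006 ]
0.63 [0.4836 0.2833 0.006 ]
rib (array([ 511.3, -248. ]), array([58.3, 17.9]), 83.5) 0.07319795696195748
plate top (array([447.4, 307.8]), array([4.7, 8.3]), 47.7) [0.047  0.0499]
0.74 [0.2957 0.309  0.006 ]
0.73 [0.7536 0.123  0.006 ]
0.41 [0.4818 0.2862 0.006 ]
```

```bash
python3 -m crank '[{"xyz":[0.0247,0.0273,0],"spin":0,"fingers":1},{"xyz":[0.0247,0.0273,0],"spin":0,"fingers":1},{"xyz":[0.0247,0.0273,0],"spin":0,"fingers":1},{"xyz":[0.0247,0.0273,0],"spin":0,"fingers":1},{"xyz":[0.0247,0.0273,0],"spin":0,"fingers":1},{"xyz":[0.0247,0.0273,0],"spin":0,"fingers":1},{"xyz":[0.0247,0.0273,0],"spin":0,"fingers":1},{"xyz":[0.0244,0.0274,0],"spin":0,"fingers":1},{"xyz":[0,0,0.02],"spin":0,"fingers":1},{"xyz":[0,0,0.025],"spin":0,"fingers":1},{"xyz":[0,0,0],"spin":0,"fingers":1}]'
python3 go.py .502 .2636 .024 139
```

```text
time_s: 11.77
tcp_pos: [0.5006, 0.2605, 0.0842]
eef_rot: [[-0.754, 0.657, -0.007], [0.657, 0.754, -0.003], [0.003, -0.007, -1.0]]
force: [-0.9, -0.5, -0.2]
gripper_width: 1.003
grip_force: 0.0
phi 138.94 tcp [0.5006 0.2605 0.0842] spin -0.06 shift [0.001  0.0032 0.0602] t 11.7667 j [ 20.  33.  91.  -0.  56. -29.]
```

```bash
python3 -m crank '[{"xyz":[0.001,0.002,0.02],"spin":0,"fingers":1},{"xyz":[0,0,0.025],"spin":0,"fingers":1},{"xyz":[0,0,0.013],"spin":0,"fingers":1},{"xyz":[0,0,0],"spin":0,"fingers":0.5},{"xyz":[0,0,0],"spin":0,"fingers":0},{"xyz":[0,0,0],"spin":0,"fingers":0},{"xyz":[0,0,0],"spin":0,"fingers":0},{"xyz":[0,0,0],"spin":0,"fingers":0},{"xyz":[0,0,0],"spin":0,"fingers":0},{"xyz":[0,0,0],"spin":0,"fingers":0},{"xyz":[0,0,0],"spin":0,"fingers":0}]'
python3 go.py .502 .2636 .024 139
```

```text
time_s: 12.68
tcp_pos: [0.5033, 0.2642, 0.0312]
eef_rot: [[-0.754, 0.656, 0.001], [0.656, 0.754, -0.0], [-0.001, 0.001, -1.0]]
force: [-1.0, -1.3, 5.5]
gripper_width: 0.078
grip_force: 59.2
phi 138.97 tcp [0.5033 0.2642 0.0312] spin -0.03 shift [ 0.0006 -0.0013  0.0072] t 12.6833 j [ 20.  37.  94.  -0.  49. -29.]
```

```bash
python3 -m crank '[{"xyz":[0,0,-0.01],"spin":0,"fingers":0},{"xyz":[0,0,-0.015],"spin":0,"fingers":0},{"xyz":[0,0,-0.02],"spin":0,"fingers":0},{"xyz":[0,0,-0.02],"spin":0,"fingers":0},{"xyz":[0,0,-0.02],"spin":0,"fingers":0},{"xyz":[0,0,-0.01],"spin":0,"fingers":0},{"xyz":[0,0,0],"spin":0,"fingers":0}]'
python3 go.py .4684 -.0375 .12 84
python3 - <<'E'
from m import *
c=shot('side','side4.png'); P,H=zone(c,[.38,.2,.05],[.6,.37,.2])
w=(H[:,1]<60)&(H[:,2]>150)&(P[:,0]<.48); print(np.percentile(P[w],[2,50,98],axis=0))
i=c['image'][90:190,230:350,::-1]; cv2.imwrite('pics/c4.png',cv2.resize(i,(720,600)))
E
```

```text
time_s: 13.27
tcp_pos: [0.5043, 0.2649, 0.1281]
eef_rot: [[-0.754, 0.656, 0.005], [0.656, 0.754, 0.002], [-0.003, 0.005, -1.0]]
force: [1.2, 0.7, -0.5]
gripper_width: 0.072
grip_force: 58.6
phi 138.98 tcp [0.5043 0.2649 0.1281] spin 54.98 shift [-0.3045 -0.0041  0.0081] t 13.2667 j [ 20.  30.  89.  -0.  61. -29.]
[[0.4421 0.2413 0.1023]
 [0.4579 0.3015 0.1329]
 [0.4691 0.3156 0.1842]]
```

View pics/c4.png

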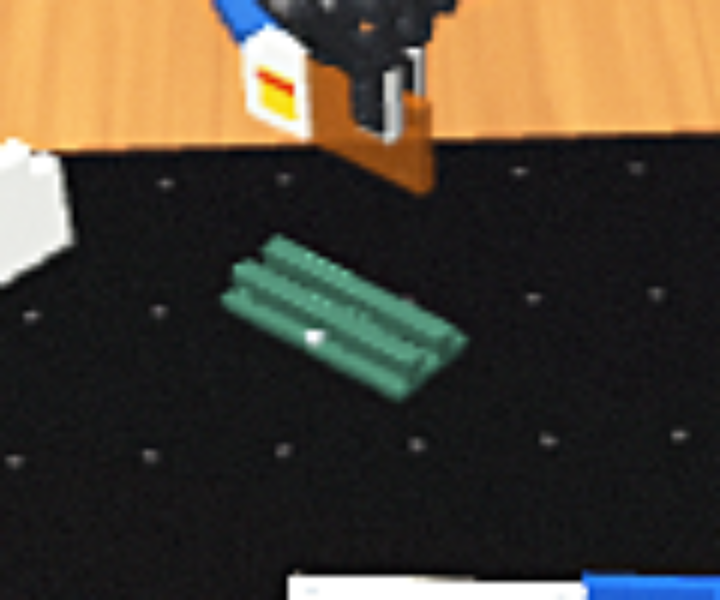

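```bash
python3 -m crank '[{"xyz":[0,0,0],"spin":5,"fingers":0},{"xyz":[0,0,0],"spin":7,"fingers":0},{"xyz":[0,0,0],"spin":7,"fingers":0},{"xyz":[0,0,0],"spin":7,"fingers":0},{"xyz":[0,0,0],"spin":7,"fingers":0},{"xyz":[0,0,0],"spin":7,"fingers":0},{"xyz":[0,0,0],"spin":7,"fingers":0},{"xyz":[0,0,0],"spin":5,"fingers":0},{"xyz":[0,0,0],"spin":3,"fingers":0},{"xyz":[-0.02,0,0],"spin":0,"fingers":0},{"xyz":[-0.035,-0.0005,0],"spin":0,"fingers":0},{"xyz":[-0.035,-0.0005,0],"spin":0,"fingers":0},{"xyz":[-0.035,-0.0005,0],"spin":0,"fingers":0},{"xyz":[-0.035,-0.0005,0],"spin":0,"fingers":0},{"xyz":[-0.035,-0.0005,0],"spin":0,"fingers":0},{"xyz":[-0.035,-0.0005,0],"spin":0,"fingers":0},{"xyz":[-0.035,-0.0005,0],"spin":0,"fingers":0},{"xyz":[-0.025,-0.0005,0],"spin":0,"fingers":0},{"xyz":[-0.012,0,0],"spin":0,"fingers":0},{"xyz":[0,0,0],"spin":0,"fingers":0}]'
python3 go.py .4684 -.0375 .0565 84
python3 - <<'E'
from m import *
c=shot('side','side5.png'); P,H=zone(c,[.38,-.1,.08],[.53,.12,.2])
i=c['image'][150:300,220:400,::-1]; cv2.imwrite('pics/c5.png',cv2.resize(i,(720,600)))
w=(H[:,1]<60)&(H[:,2]>150)&(P[:,2]<.16);print(np.percentile(P[w],[2,50,98],axis=0))
w=(H[:,0]<22)&(H[:,1]>120)&(H[:,2]>60);print(np.percentile(P[w],[2,50,98],axis=0))
E
```

```text
time_s: 14.98
tcp_pos: [0.4663, -0.0378, 0.124]
eef_rot: [[0.108, 0.994, -0.002], [0.994, -0.108, -0.0], [-0.0, -0.002, -1.0]]
force: [-0.5, 0.5, -0.9]
gripper_width: 0.076
grip_force: 58.6
phi 83.78 tcp [ 0.4663 -0.0378  0.124 ] spin -0.22 shift [0.0006 0.0021 0.0675] t 14.9833 j [-14.  21. 105.  -0.  55.  -8.]
[[ 0.4556 -0.0575  0.1043]
 [ 0.4654 -0.0482  0.1415]
 [ 0.4773 -0.0454  0.1581]]
[[ 0.4621 -0.0583  0.1004]
 [ 0.4664 -0.0521  0.141 ]
 [ 0.4709 -0.0016  0.1823]]
```

View pics/c5.png

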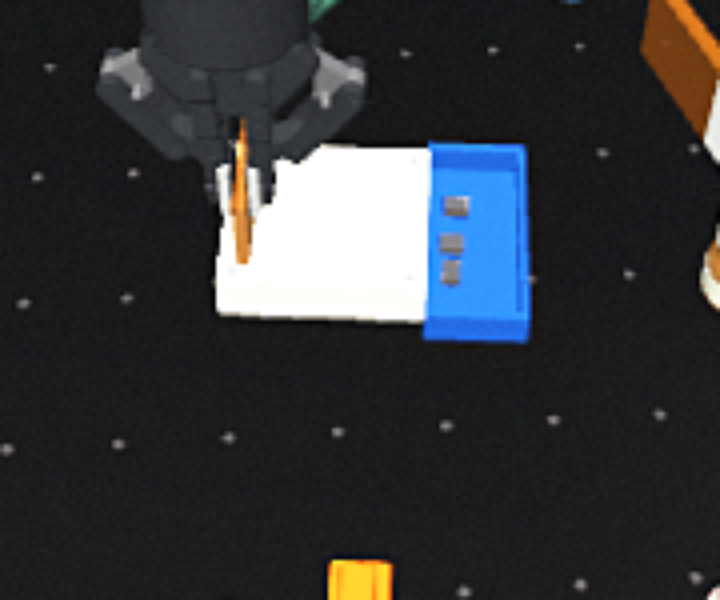

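```bash
python3 -m crank '[{"xyz":[0,0.002,0.02],"spin":0,"fingers":0},{"xyz":[0,0,0.025],"spin":0,"fingers":0},{"xyz":[0,0,0.015],"spin":0,"fingers":0},{"xyz":[0,0,0.005],"spin":0,"fingers":0},{"xyz":[0,0,0],"spin":0,"fingers":0},{"xyz":[0,0,0],"spin":0,"fingers":0},{"xyz":[0,0,0],"spin":0,"fingers":0}]'
python3 -m crank '[{"xyz":[0,0,0.001],"spin":0,"fingers":0},{"xyz":[0,0,0.001],"spin":0,"fingers":0},{"xyz":[0,0,0],"spin":0,"fingers":0},{"xyz":[0,0,0],"spin":0,"fingers":0}]'
```

```text
time_s: 15.62
tcp_pos: [0.4699, -0.0356, 0.061]
eef_rot: [[0.104, 0.995, 0.001], [0.995, -0.104, -0.0], [-0.0, 0.001, -1.0]]
force: [0.2, -0.1, -0.9]
gripper_width: 0.075
grip_force: 58.6
time_s: 15.95
tcp_pos: [0.4694, -0.0359, 0.0586]
eef_rot: [[0.105, 0.994, 0.001], [0.994, -0.105, -0.0], [-0.0, 0.001, -1.0]]
force: [-1.1, -0.4, -1.7]
gripper_width: 0.074
grip_force: 58.6
```

```bash
python3 -m crank '[{"xyz":[0,0,0.0015],"spin":0,"fingers":0},{"xyz":[0,0,0],"spin":0,"fingers":0},{"xyz":[0,0,0],"spin":0,"fingers":0}]'
python3 -m crank '[{"xyz":[0,0,0.001],"spin":0,"fingers":0},{"xyz":[0,0,0],"spin":0,"fingers":0},{"xyz":[0,0,0],"spin":0,"fingers":0}]'
```

```text
time_s: 16.2
tcp_pos: [0.4692, -0.0359, 0.0567]
eef_rot: [[0.105, 0.994, -0.0], [0.994, -0.105, -0.0], [-0.0, -0.0, -1.0]]
force: [-0.4, -0.3, -0.6]
gripper_width: 0.078
grip_force: 58.6
time_s: 16.45
tcp_pos: [0.4692, -0.0359, 0.0557]
eef_rot: [[0.105, 0.994, -0.0], [0.994, -0.105, -0.0], [-0.0, -0.0, -1.0]]
force: [-0.3, -0.1, -1.3]
gripper_width: 0.074
grip_force: 58.6
```

```bash
python3 -m crank '[{"xyz":[0,0,0.001],"spin":0,"fingers":0},{"xyz":[0,0,0],"spin":0,"fingers":0},{"xyz":[0,0,0],"spin":0,"fingers":0}]'
python3 -m crank '[{"xyz":[0,0,0.001],"spin":0,"fingers":0},{"xyz":[0,0,0],"spin":0,"fingers":0},{"xyz":[0,0,0],"spin":0,"fingers":0}]'
```

```text
time_s: 16.7
tcp_pos: [0.4694, -0.036, 0.0551]
eef_rot: [[0.105, 0.994, 0.0], [0.994, -0.105, -0.0], [-0.0, 0.0, -1.0]]
force: [-0.9, -0.1, 3.0]
gripper_width: 0.078
grip_force: 59.3
time_s: 16.95
tcp_pos: [0.4696, -0.0361, 0.0549]
eef_rot: [[0.105, 0.994, 0.001], [0.994, -0.105, -0.001], [-0.001, 0.001, -1.0]]
force: [-4.3, -0.9, 12.7]
gripper_width: 0.08
grip_force: 60.8
```

```bash
python3 -m crank '[{"xyz":[0,0,-0.001],"spin":0,"fingers":0},{"xyz":[0,0,0],"spin":0,"fingers":0},{"xyz":[0,0,0],"spin":0,"fingers":0.12},{"xyz":[0,0,0],"spin":0,"fingers":0.2},{"xyz":[0,0,0],"spin":0,"fingers":0.4},{"xyz":[0,0,0],"spin":0,"fingers":0.6},{"xyz":[0,0,0],"spin":0,"fingers":0.6},{"xyz":[0,0,-0.01],"spin":0,"fingers":0.6},{"xyz":[0,0,-0.02],"spin":0,"fingers":0.6},{"xyz":[0,0,-0.03],"spin":0,"fingers":0.6},{"xyz":[0,0,-0.03],"spin":0,"fingers":0},{"xyz":[0,0,0],"spin":0,"fingers":0}]'
python3 go.py .4684 -.0375 .0565 84
python3 - <<'E'
from m import *
c=shot('side','side6.png'); P,H=zone(c,[.38,-.1,.05],[.53,.12,.09])
i=c['image'][150:300,220:400,::-1]; cv2.imwrite('pics/c6.png',cv2.resize(i,(720,600)))
w=(H[:,0]<22)&(H[:,1]>120)&(H[:,2]>60);print(np.percentile(P[w],[2,50,98],axis=0),rect(P[w]))
w=(H[:,1]<60)&(H[:,2]>150);print(np.percentile(P[w],[2,50,98],axis=0))
E
```

```text
time_s: 17.95
tcp_pos: [0.4722, -0.0365, 0.1497]
eef_rot: [[0.105, 0.994, 0.009], [0.994, -0.105, -0.002], [-0.001, 0.009, -1.0]]
force: [1.8, -0.8, 0.3]
gripper_width: 0.331
grip_force: 0.0
phi 83.98 tcp [ 0.4722 -0.0365  0.1497] spin -0.02 shift [-0.0014 -0.0037  0.0932] t 17.95 j [-14.  19. 102.  -0.  58.  -8.]
[[ 0.4656 -0.0563  0.052 ]
 [ 0.4713 -0.0341  0.0721]
 [ 0.4771  0.0052  0.075 ]] (array([471.9, -22.9]), array([67.7,  6.3]), 83.9)
[[ 0.464  -0.0552  0.0524]
 [ 0.4739  0.016   0.0729]
 [ 0.4806  0.0397  0.076 ]]
```

View pics/c6.png

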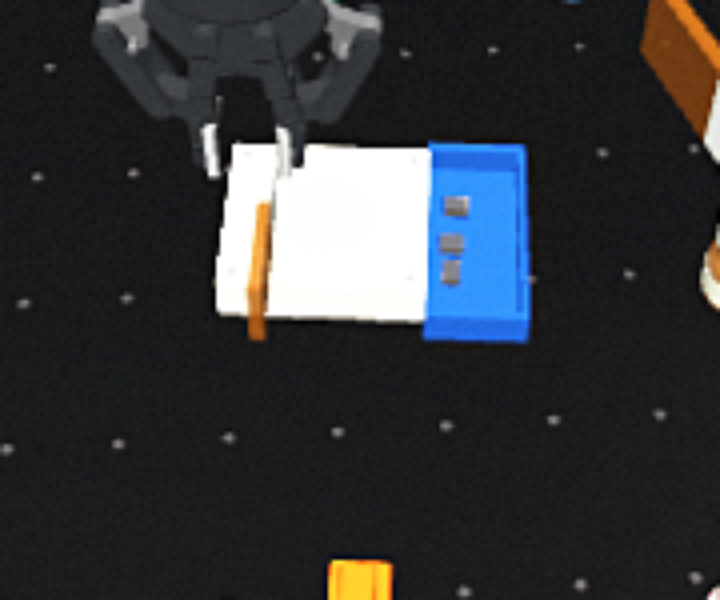

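```bash
python3 -m crank '[{"xyz":[0.016,-0.032,0],"spin":0,"fingers":0},{"xyz":[0,0,0.01],"spin":0,"fingers":0},{"xyz":[0,0,0.03],"spin":0,"fingers":0},{"xyz":[0,0,0.03],"spin":0,"fingers":0},{"xyz":[0,0,0.018],"spin":0,"fingers":0},{"xyz":[0,0,0],"spin":0,"fingers":0},{"xyz":[0,0.004,0],"spin":0,"fingers":0},{"xyz":[0,0.004,0],"spin":0,"fingers":0},{"xyz":[0,0.004,0],"spin":0,"fingers":0},{"xyz":[0,0.004,0],"spin":0,"fingers":0},{"xyz":[0,0.004,0],"spin":0,"fingers":0},{"xyz":[0,0.004,0],"spin":0,"fingers":0},{"xyz":[0,0.004,0],"spin":0,"fingers":0},{"xyz":[0,0.003,0],"spin":0,"fingers":0},{"xyz":[0,0,0],"spin":0,"fingers":0},{"xyz":[0,0,-0.02],"spin":0,"fingers":1},{"xyz":[0,0,-0.03],"spin":0,"fingers":1},{"xyz":[0,0,-0.03],"spin":0,"fingers":1},{"xyz":[0,-0.03,0],"spin":0,"fingers":1},{"xyz":[-0.04,0,0],"spin":0,"fingers":1}]'
python3 - <<'E'
from m import *
for n in ('top','side'):
    c=shot(n,n+'7.png'); P,H=zone(c,[.4,-.12,.031],[.6,.12,.06])
    w=(H[:,0]<22)&(H[:,1]>120)&(H[:,2]>60)
    if w.any(): print(n,np.percentile(P[w],[2,50,98],axis=0),rect(P[w]))
    w=P[:,2]>.034; print('all',rect(P[w]),np.median(P[w],0))
    for r in spotter.mark_of(n,'label')[:3]: print('label',r['score'],pt(c,*r['xy'],.038))
c=cams.camera('side')
i=c['image'][150:300,220:400,::-1]; cv2.imwrite('pics/c7.png',cv2.resize(i,(720,600)))
E
python3 go.py .4684 -.0375 .0565 84
```

```text
time_s: 19.67
tcp_pos: [0.4329, -0.0517, 0.1377]
eef_rot: [[0.099, 0.995, -0.001], [0.995, -0.099, 0.002], [0.002, -0.001, -1.0]]
force: [-0.8, 0.7, -1.3]
gripper_width: 0.711
grip_force: 0.0
top [[0.5039 0.023  0.0385]
 [0.5059 0.0251 0.0395]
 [0.5062 0.0273 0.0415]] (array([505.1,  25. ]), array([2.4, 4.5]), 0.9)
all (array([518.1,  23.3]), array([ 97.4, 122.7]), 2.8) [0.5019 0.0297 0.0382]
label 0.81 [0.3218 0.342  0.038 ]
label 0.76 [0.7764 0.079  0.038 ]
label 0.53 [0.4916 0.022  0.038 ]
side [[ 0.4755 -0.0591  0.0326]
 [ 0.4978 -0.0318  0.0373]
 [ 0.5187  0.0034  0.0396]] (array([500.1, -15.5]), array([89.7, 43.3]), 81.8)
all (array([499.1,  -9.2]), array([100.9,  44.1]), 84.3) [ 0.4984 -0.014   0.0375]
label 0.86 [0.7742 0.0711 0.038 ]
label 0.85 [0.3196 0.332  0.038 ]
label 0.7 [0.5025 0.0237 0.038 ]
phi 83.91 tcp [ 0.4358 -0.0564  0.1368] spin -0.09 shift [0.0222 0.0304 0.0803] t 19.9167 j [-17.  17. 108.   0.  55. -11.]
```

View pics/c7.png

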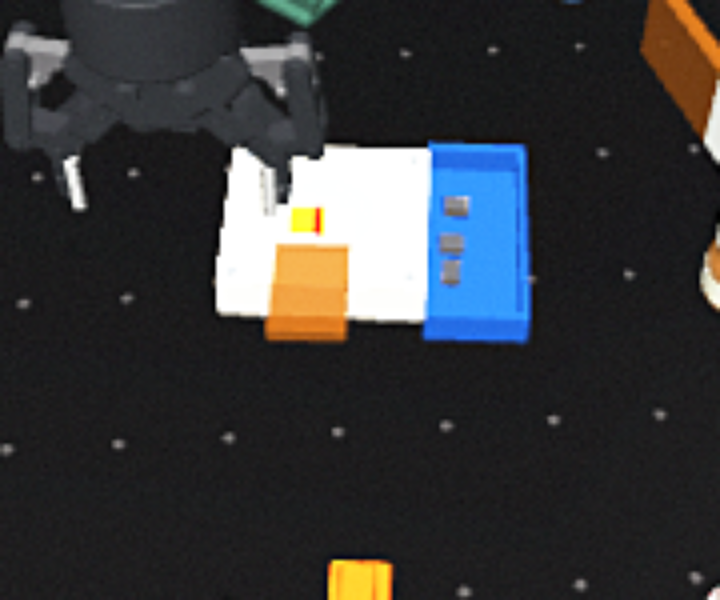

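```bash
python3 -m crank '[{"xyz":[0.012,0.029,0],"spin":0,"fingers":1},{"xyz":[0.0116,0.029,0],"spin":0,"fingers":1},{"xyz":[0,0,0.02],"spin":0,"fingers":1},{"xyz":[0,0,0.03],"spin":0,"fingers":1},{"xyz":[0,0,0.02],"spin":0,"fingers":1},{"xyz":[0,0,0],"spin":0,"fingers":1},{"xyz":[0,0,0],"spin":0,"fingers":1}]'
python3 go.py .4959 -.039 .013 84
```

```text
time_s: 20.5
tcp_pos: [0.4955, -0.0381, 0.066]
eef_rot: [[0.104, 0.995, -0.003], [0.995, -0.104, 0.001], [0.0, -0.003, -1.0]]
force: [1.0, 0.1, 0.9]
gripper_width: 0.997
grip_force: 0.0
phi 84.04 tcp [ 0.4955 -0.0381  0.066 ] spin 0.04 shift [-0.0009  0.0004  0.053 ] t 20.5 j [-13.  28. 104.   0.  48.  -7.]
```

```bash
python3 -m crank '[{"xyz":[-0.001,0.0004,0.02],"spin":0,"fingers":1},{"xyz":[0,0,0.022],"spin":0,"fingers":1},{"xyz":[0,0,0.01],"spin":0,"fingers":1},{"xyz":[0,0,0],"spin":0,"fingers":1},{"xyz":[0,0,0],"spin":0,"fingers":0.6},{"xyz":[0,0,0],"spin":0,"fingers":0.4},{"xyz":[0,0,0],"spin":0,"fingers":0.3},{"xyz":[0,0,0],"spin":0,"fingers":0},{"xyz":[0,0,0],"spin":0,"fingers":0},{"xyz":[0,0,0],"spin":0,"fingers":0},{"xyz":[0,0,0],"spin":0,"fingers":0},{"xyz":[0,0,0],"spin":0,"fingers":0}]'
python3 go.py .4959 -.039 .013 84
```

```text
time_s: 21.5
tcp_pos: [0.4971, -0.0403, 0.0161]
eef_rot: [[0.105, 0.994, 0.002], [0.994, -0.105, -0.001], [-0.0, 0.002, -1.0]]
force: [-1.1, 0.5, 7.4]
gripper_width: 0.498
grip_force: 59.7
phi 83.96 tcp [ 0.4971 -0.0403  0.0161] spin -0.04 shift [ 0.0011 -0.0014  0.0031] t 21.5 j [-13.  33. 106.   0.  41.  -7.]
```

```bash
python3 -m crank '[{"xyz":[0,0,-0.006],"spin":0,"fingers":0},{"xyz":[0,0,-0.01],"spin":0,"fingers":0},{"xyz":[0,0,-0.015],"spin":0,"fingers":0},{"xyz":[0,0,-0.015],"spin":0,"fingers":0},{"xyz":[0,0,-0.015],"spin":0,"fingers":0},{"xyz":[0,0,-0.015],"spin":0,"fingers":0},{"xyz":[0.005,0.005,-0.01],"spin":0,"fingers":0},{"xyz":[0.006,0.0045,-0.005],"spin":0,"fingers":0},{"xyz":[0,0,0],"spin":0,"fingers":0},{"xyz":[0,0,0],"spin":0,"fingers":0},{"xyz":[0,0,0],"spin":0,"fingers":0},{"xyz":[0,0,0],"spin":0,"fingers":0}]'
python3 - <<'E'
from m import *
for n in ('top','side'):
    c=shot(n,n+'8.png')
    for r in spotter.mark_of(n,'label')[:4]: print(n,'label',round(r['score'],2),pt(c,*r['xy']),pt(c,*r['xy'],.13))
    P,H=zone(c,[.42,-.08,.08],[.6,.1,.16]); w=(H[:,0]<35)&(H[:,1]>150)&(H[:,2]>60); Q=P[w]
    print(len(Q),np.percentile(Q,[2,50,98],axis=0))
    if len(Q)>50: A=np.c_[Q[:,:2],np.ones(len(Q))]; print('slope',np.linalg.lstsq(A,Q[:,2],rcond=None)[0])
    P,H=zone(c,[.4,-.4,.06],[.6,-.15,.08]); print('rib',rect(P) if len(P)>9 else '',np.percentile(P[:,2],98) if len(P) else '')
i=c['image'][100:340,200:520,::-1]; cv2.imwrite('pics/c8.png',cv2.resize(i,(800,600)))
E
```

```text
time_s: 22.5
tcp_pos: [0.5063, -0.0301, 0.105]
eef_rot: [[0.105, 0.994, -0.002], [0.994, -0.105, 0.0], [0.0, -0.002, -1.0]]
force: [0.1, -0.1, -0.7]
gripper_width: 0.499
grip_force: 60.8
top label 0.9 [0.7693 0.0813 0.0632] [0.7385 0.0758 0.13  ]
top label 0.82 [0.3228 0.3294 0.0559] [0.3275 0.3019 0.13  ]
top label 0.66 [0.4542 0.0258 0.4749] [0.5144 0.0371 0.13  ]
top label 0.38 [ 0.6892 -0.225   0.0275] [ 0.6532 -0.1977  0.13  ]
22 [[0.502  0.0259 0.1253]
 [0.5076 0.028  0.1272]
 [0.516  0.032  0.1318]]
rib (array([ 513.2, -247.5]), array([61.3, 18.3]), 84.3) 0.07503377081933403
side label 0.83 [ 0.5084 -0.0412  0.1978] [0.5096 0.0263 0.13  ]
side label 0.77 [0.7703 0.0584 0.0446] [ 0.736 -0.02   0.13 ]
side label 0.63 [0.3151 0.3259 0.0348] [0.3407 0.2027 0.13  ]
428 [[ 0.4863 -0.0491  0.1209]
 [ 0.5062 -0.0251  0.1259]
 [ 0.5267  0.0079  0.1285]]
slope [0.0413 0.0153 0.1054]
rib (array([ 511.4, -247.7]), array([59., 18.]), 83.2) 0.07334711586355756
```

View pics/c8.png

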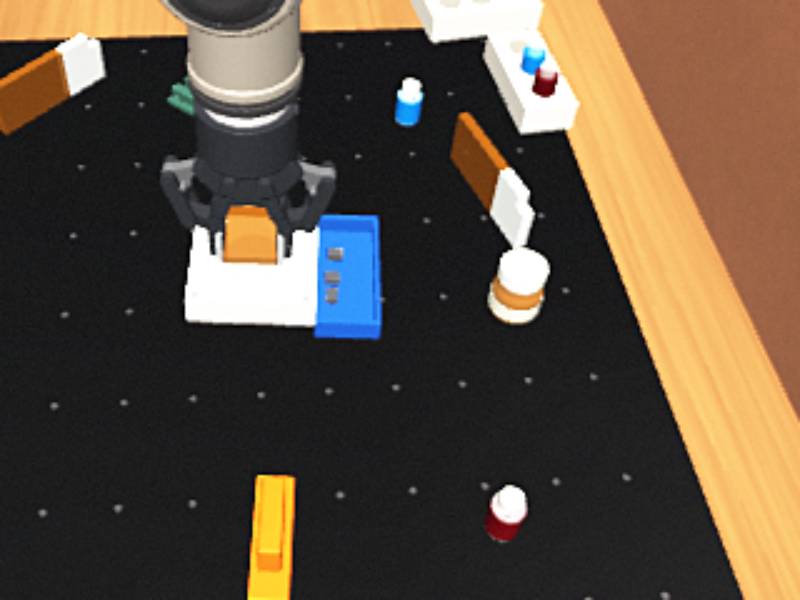

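```bash
python3 -c "from cell import sign_off; print(sign_off())"
```

```text
the job is handed in; nothing more can be done
None
```

I handed the job in with the plate held by its clear end, label facing up about 96 mm above the middle of the stage, the three chips in the gutter and the scraper standing clear on the bench; no verdict came back.

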